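Count to the third gap and push the thermometer case home

ROBOT

A 6-joint arm with a two-finger parallel gripper is mounted at the origin on the work surface. World frame = base frame: x ahead of the robot, y to its left, z up, the work surface at z = 0. Lengths are in mm, angles in rad, forces in N, time in s.
With the tool pointing down it reaches from about 250 to 800 mm from the base axis. Payload 8.5 kg.
Tool frame: the origin (TCP) lies at the centre of the arm's flange, where the gripper is bolted on; the fingertips stand 173 mm ahead of it and the grasp point (between the pads) lies tcp_to_grasp ahead of it (tcp_to_grasp is the distance from the TCP to the grasp point, in mm); x points along the fingers, y is the direction in which the jaws open and shut, and the axes are right-handed (so a half turn about x gives the same grasp; the last joint's range is limited). The gripper opens to 85 mm and grips with 20 to 120 N. Pads are 22 mm wide; open, the fingers measure 114 mm over their backs; the gripper's body (76 mm by 85 mm) begins 54 mm behind the grasp point. The pads swing forward as they close: fully open they stand 13 mm farther back than shut.
Start: joints at [1.178, 0.238, -0.013, 1.319, 0, 1.571], TCP at [200.946, 484.993, 404.676] pointing down, gripper open.
Joint ranges: [-2.66, 2.66], [-1.03, 1.9], [-1.14, 1.46], [-1.82, 2.27], [-1.45, 1.34], [-3.14, 3.14]. Speed limits (rad/s): [2.22, 2.22, 2.79, 3.14, 3.14, 3.14].

INTERFACE

Orientations are given as a 3x3 rotation matrix whose columns are the frame's x, y, z axes.
In Python, from bench import * gives the robot as it stands.
- The arm moves only by the shell command python3 -m jog 'ROWS' [OPENING] [FORCE]. ROWS is JSON, a list of rows, each a list of 6 numbers: the shift along the world's x, y, z in mm, then the turn, a rotation vector about the world's x, y, z in degrees. In form: [[dx, dy, dz, wx, wy, wz], ...]. A call has 1 to 10 rows; each row shifts and turns the pose as measured when the row begins; what a row does not reach is not made up. A row lasts 1/12 s, in which the tool goes at most 41.7 mm and 7.16 degrees, less where a joint would pass 70% of its speed; a pose out of reach is approached as far as the arm can. A call with a gripper value outside its range is refused whole. OPENING is the closure, from 0 (fully open) to 1 (shut), set as the call begins (- or left out, the last holds). The fingers move at their own pace and stop on an object; FORCE is the grip in N (left out, the last holds). Time passes only in rows, so rows that do not move let the fingers close. It gives the time, the measured TCP pose, the force and the opening at its end, in the units of the state.
- observe(): the state, without advancing time (a new reading comes with each control period).
- grab_frame(name): name is "side" or "top" or "wrist"; returns (picture, depth): 420x560x3 uint8, red, green, blue; 420x560 float32, mm along the optical axis (not along the pixel's ray), 0 where there is no reading.
- calibration(name): a dict with "fx", "fy", "cx", "cy" (pixels), "rvec" (rotation vector, rad) and "tvec" (3), from world to camera coordinates, as OpenCV has them; the wrist camera has in their place "mount" (4x4, takes a point from camera to tool coordinates, whose origin is the TCP and whose axes are the tool frame's). Camera axes: x right, y down, z forward; pixel columns grow to the right and rows downward; lengths in mm; the calibration is good to about 2 mm. A picture is of the moment at which its call begins: read the wrist's pose just before it. calibration takes no time and is no camera call.
- close_job(): hands the job in, once; it reports no verdict.
The state is a dict: "time": time; "joint_pos": joint angles; "joint_vel": joint speeds; "effort": joint torques, N m; "tcp_pos": TCP position; "eef_rot": TCP orientation; "ft_force": force on the tool from outside, world axes, zero at the start; "torque": the same for the moment, N m; "width": finger opening in mm.
Only numpy, scipy, OpenCV 4.12 (cv2) and the standard library are available. Lean on these libraries where they do the work, as an engineer would, in place of code of your own. Each camera call takes 0.05 s, during which the arm holds its last target. There are 200 camera calls.

TASK

Counting from the end of the divider rack beside the grey flip-top caddy, run the shut fingertips along the top of the rack's front rail, touching it over the first, second and third gap in turn (a gap with something in it counts too). Then push the black thermometer case along the shelf, end first, into that third gap until it is fully home against the back bar. Only push the case, never pick it up, and leave everything else where it is.

Things in the scene. Friction and masses are not known exactly. Their poses are not given: they have to be found in the camera images.
- rack: Fixed aluminium rack with six gaps in a row: seven upright plates 4 mm thick (front edges round, 6 mm), 48 mm apart centre to centre, 46 mm high. Origin at the centre of its underside, on the shelf; x from the open front (x = -34 mm, towards the robot) to the back, y along the row, z up. Gap centres at y = -120, -72, -24, 24, 72, 120 mm; gaps 42 mm wide at the mouth, floored by the shelf. Yaw up to 0.12.
- rack_rail (a point): Middle of the top of the rack's front rail: a flat fixed bar 14 mm wide, 4 mm thick, 292 mm long, laid across the tops of the plates over the mouths at rack x = -24 mm. Its top is 50 mm above the shelf, and 46 mm is free below it. Axes as the rack's.
- rack_stop (a point): Middle of the front face of the bar that closes the back of all six gaps (from 4 to 36 mm high), at rack x = +31 mm, given at shelf height. A part that is home in a gap has its end against this face. Axes as the rack's.
- case: Black hard case of the meat thermometer: loose flat box 90 mm long (x), 32 wide (y), 24 high, 0.1 to 0.2 kg, lying flat in front of the rack, pointing roughly at it (within 0.5 rad); either end may go first. Origin at the centre of its underside. Slides when pushed with 1 to 2 N. Home in a gap, its origin is at x = -14 mm in the rack's frame and it stands about 25 mm out of the mouth.
- caddy: Grey plastic caddy, fixed, 100 (x) by 90 (y) by 66 mm high, with three flip-top lids. It stands beside one end of the rack, at its +y or its -y end: this is the end to count from. Origin at the centre of its underside.
- jar: Bystander: round amber jar with dark cap, 64 mm across, 68 mm high, loose, beside the other end of the rack from the caddy. Origin at the centre of its underside.
- scraper: Bystander: loose wooden block, 66 x 28 x 22 mm, lying in one of the rack's two end gaps (the one at y = -120 mm), wholly inside, under the rail. That gap counts like any other. Origin at the centre of its underside.
- cup: Bystander: small loose steel bowl, 72 mm across, 50 mm high, left of the case. Origin at the centre of its underside.
- shaker: Bystander: loose steel shaker, 48 mm across, 85 mm high, right of the case. Origin at the centre of its underside.
- brush: Bystander: brush lying loose on the shelf at the far right (y about -0.39 m). Its length runs along its x axis.
- spatula: Bystander: wooden-handled spatula lying loose on the shelf at the far left (y about 0.41 m). Its length runs along its x axis.
- rail1: The 24 mm long stretch of the rack's front rail that lies over the middle of the gap at rack y = -120 mm, 14 mm wide, 4 mm thick, flush with the rest of the rail. Origin at its middle (2 mm below the rail's top), axes as the rack's.
- rail2: The 24 mm long stretch of the rack's front rail that lies over the middle of the gap at rack y = -72 mm, 14 mm wide, 4 mm thick, flush with the rest of the rail. Origin at its middle (2 mm below the rail's top), axes as the rack's.
- rail3: The 24 mm long stretch of the rack's front rail that lies over the middle of the gap at rack y = -24 mm, 14 mm wide, 4 mm thick, flush with the rest of the rail. Origin at its middle (2 mm below the rail's top), axes as the rack's.
- rail4: The 24 mm long stretch of the rack's front rail that lies over the middle of the gap at rack y = 24 mm, 14 mm wide, 4 mm thick, flush with the rest of the rail. Origin at its middle (2 mm below the rail's top), axes as the rack's.
- rail5: The 24 mm long stretch of the rack's front rail that lies over the middle of the gap at rack y = 72 mm, 14 mm wide, 4 mm thick, flush with the rest of the rail. Origin at its middle (2 mm below the rail's top), axes as the rack's.
- rail6: The 24 mm long stretch of the rack's front rail that lies over the middle of the gap at rack y = 120 mm, 14 mm wide, 4 mm thick, flush with the rest of the rail. Origin at its middle (2 mm below the rail's top), axes as the rack's.
Not all that is in view belongs to the job. Of the things like the case, leave any that is turquoise; of the rest the larger one is meant.

How it is judged (in metres and radians):
On the way, in this order (a step that is already met when the one before it is completed fails the run):
1. the fingers touch the rail over the first gap from the caddy (((y of caddy in the frame of rack above 0 m and contact force between the fingers and rail6 above 0.3 N) or (y of caddy in the frame of rack below 0 m and contact force between the fingers and rail1 above 0.3 N))), for 0.05 s.
2. the fingers touch the rail over the second gap from the caddy (((y of caddy in the frame of rack above 0 m and contact force between the fingers and rail5 above 0.3 N) or (y of caddy in the frame of rack below 0 m and contact force between the fingers and rail2 above 0.3 N))), for 0.05 s.
3. the fingers touch the rail over the third gap from the caddy (((y of caddy in the frame of rack above 0 m and contact force between the fingers and rail4 above 0.3 N) or (y of caddy in the frame of rack below 0 m and contact force between the fingers and rail3 above 0.3 N))), for 0.05 s.
4. the case is home in the third gap from the caddy (x of case in the frame of rack between -0.02 and -0.01 m and ((y of caddy in the frame of rack above 0 m and y of case in the frame of rack between 0.014 and 0.034 m) or (y of caddy in the frame of rack below 0 m and y of case in the frame of rack between -0.034 and -0.014 m)) and angle between the x axis of case and the x axis of rack, either way round below 0.2 rad and height (world z) of case below 0.004 m and angle between case's own z axis and vertical below 0.08 rad), for 0.2 s.
At the end, for the whole second after the job is handed in: The case lies flat on the shelf in the third gap from the caddy's end, its end within 6 mm of the back bar, within 10 mm of the gap's middle and 0.2 rad of its direction, at rest; every bystander is within 20 mm of where it was (all of step 4 and linear speed of case below 0.01 m/s and distance of each of jar, scraper, cup, shaker, brush, spatula from where it was at the start of the episode below 0.02 m); the robot touches nothing.
It fails at once if the case is lifted or tipped up (height (world z) of case above 0.01 m or angle between case's own z axis and vertical above 0.25 rad).
It fails at once if a bystander is knocked away (distance of any of jar, scraper, cup, shaker, brush, spatula from where it was at the start of the episode above 0.02 m).
It also fails if it takes over 58 s, if anything falls off the work surface, if the arm or the gripper's body presses on something with over 40 N, if the wrist force passes 120 N, or if a joint passes its speed limit or range.

## Working session

There is one attempt and no reset: what is moved stays moved. The work goes in short steps, Python scripts to look and compute and a shell command to move; the robot and the scene stay as the last step left them, time stands still between calls to the robot, and variables do not carry over. Pictures are saved under pics/ and viewed, about 8 in all and at most 12, crops included, and the job is handed in when it is done.

```bash
mkdir -p pics; ls; cat > h.py <<'E'
from bench import *
import numpy as np, cv2
def cam(name, st=None):
    c=calibration(name); K=np.array([[c['fx'],0,c['cx']],[0,c['fy'],c['cy']],[0,0,1]])
    if 'mount' in c:
        M=np.array(c['mount']); st=st or observe(); R=np.array(st['eef_rot']); t=np.array(st['tcp_pos'])
        return K, R@M[:3,:3], R@M[:3,3]+t
    R=cv2.Rodrigues(np.array(c['rvec'],float))[0]; t=np.array(c['tvec'],float).ravel()
    return K, R.T, -R.T@t
def ray(C,uv,z):
    K,R,o=C; uv=np.atleast_2d(np.array(uv,float))
    d=(R@np.linalg.inv(K)@np.c_[uv,np.ones(len(uv))].T).T
    return o+d*((z-o[2])/d[:,2])[:,None]
def cloud(C,D):
    K,R,o=C; v,u=np.mgrid[:D.shape[0],:D.shape[1]]
    d=np.stack([(u-K[0,2])/K[0,0],(v-K[1,2])/K[1,1],np.ones_like(u)],-1)*D[...,None]
    return d@R.T+o
E
python3 - <<'E'
from h import *
s=observe(); print(s['time'],s['tcp_pos'],s['width'],s['ft_force'])
for n in ('top','side'):
    p,d=grab_frame(n); cv2.imwrite(f'pics/{n}0.png',p[...,::-1]); np.savez(f'{n}0.npz',p=p,d=d)
    print(n,cam(n)[2], (d>0).mean())
E
```

```text
pics
0.0 [200.8952349  484.85108932 404.08503428] 85.13381697608186 [-0.12078236 -0.59875737  0.21954246]
top [ 387.06890491    8.60574503 1163.27945027] 0.9960884353741497
side [ 226.28299643 -733.67365167  515.04640719] 0.9962074829931973
```

View pics/top0.png

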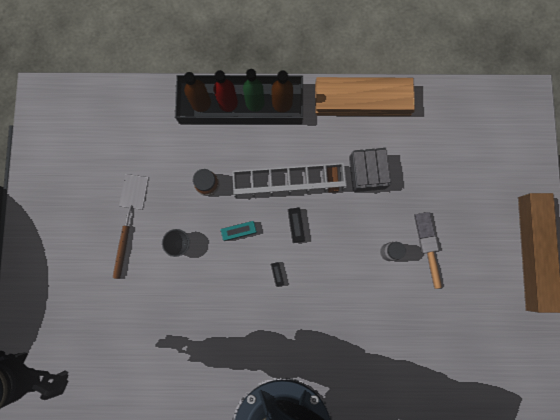

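View pics/side0.png

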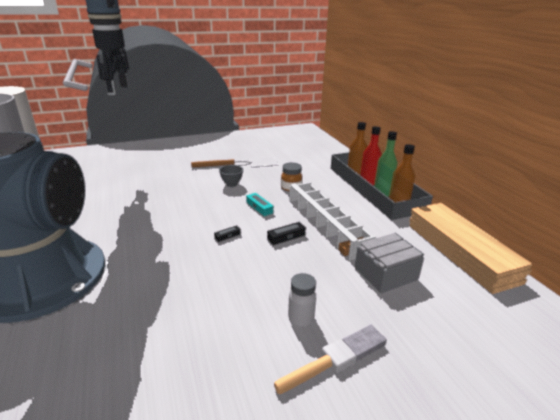

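The caddy (370,168) is at the -y end, so the third gap from it is rack y=-24, around px (299,178). There are three case-like things: turquoise (238,231), small black (279,273) and large black (297,225). The large black one fits the description. I'll measure next and confirm it in a crop.

```bash
cat > meas.py <<'E'
from h import *
def rackfit(P):
    # rail/plate tops between z 40..60 in rack area
    m=(P[...,2]>42)&(P[...,2]<58)&(P[...,0]>430)&(P[...,0]<640)&(P[...,1]>-175)&(P[...,1]<200)
    return m
E
python3 - <<'E'
from h import *
z=np.load('top0.npz'); p,d=z['p'],z['d']; C=cam('top'); P=cloud(C,d)
hsv=cv2.cvtColor(p,cv2.COLOR_RGB2HSV)
def box(name,m,zc):
    n,l,s,c=cv2.connectedComponentsWithStats(m.astype(np.uint8))
    for i in range(1,n):
        if s[i,4]<40: continue
        v,u=np.where(l==i); w=ray(C,np.c_[u,v],zc)[:,:2]
        r=cv2.minAreaRect(w.astype(np.float32)); print(name,c[i].round(),'centre',np.round(r[0],1),'size',np.round(r[1],1),'ang',round(r[2],1),'z',np.median(P[l==i][:,2]).round(1))
roi=np.zeros(d.shape,bool); roi[195:300,150:420]=1
box('tall10+',roi&(P[...,2]>12),24)
roi=np.zeros(d.shape,bool); roi[150:205,185:412]=1
box('rack',roi&(P[...,2]>38),50)
for y in (45,50,55): print(P[(roi)&(P[...,2]>y-2.5)&(P[...,2]<y+2.5)].shape)
print('floor',np.median(P[300:320,200:300,2]))
a=cv2.resize(p[150:300,220:410],None,fx=4,fy=4,interpolation=2); cv2.imwrite('pics/crop1.png',np.clip(a*1.6,0,255).astype(np.uint8)[...,::-1])
E
```

```text
tall10+ [296. 225.] centre [516.3 -32.5] size [90.8 33.2] ang 9.6 z 24.3
tall10+ [418. 222.] centre [ 519.5 -353.2] size [61.4 12.6] ang 7.4 z 17.1
tall10+ [238. 230.] centre [499.7 119. ] size [33.2 89.5] ang 14.5 z 24.2
tall10+ [174. 242.] centre [467.5 281.1] size [70.5 70.8] ang 0.4 z 34.6
tall10+ [393. 251.] centre [ 449.2 -285.1] size [46.6 62.7] ang 0.4 z 83.2
tall10+ [277. 274.] centre [388.1  15.9] size [60.3 21.9] ang 14.7 z 16.9
rack [370. 169.] centre [ 662.2 -224.3] size [104.4  95.1] ang 5.2 z 65.0
rack [289. 184.] centre [632.2 -12.3] size [ 66.6 291.7] ang 4.6 z 49.1
rack [204. 181.] centre [626.7 205.7] size [66.6 59.6] ang 19.9 z 67.6
(303, 3)
(561, 3)
(173, 3)
floor 0.48649599703082913
```

View pics/crop1.png

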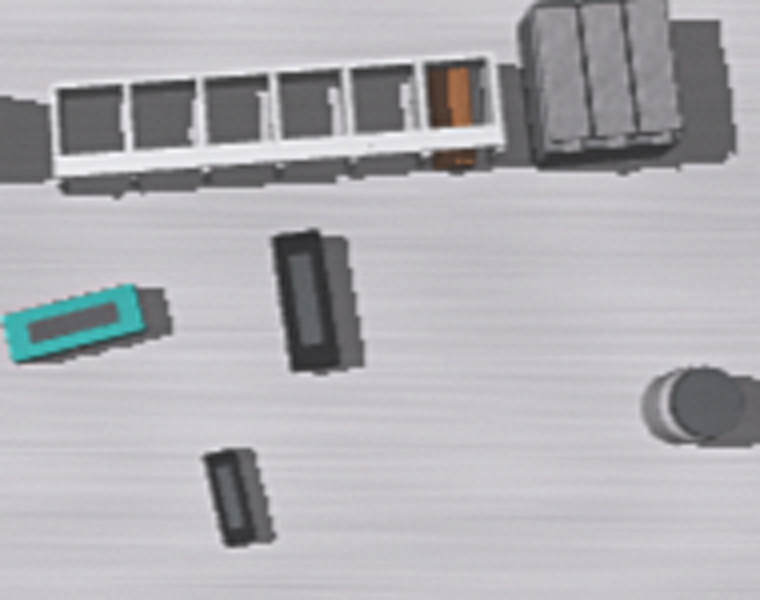

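The crop confirms it: the large black box is the case, measured at 91x33 mm and pointing at the rack. The small black box is only 60x22, and the turquoise one is excluded. Next I'll refine the rack from the rail's front edge and check the tool orientation.

```bash
python3 - <<'E'
from h import *
z=np.load('top0.npz'); p,d=z['p'],z['d']; C=cam('top'); P=cloud(C,d)
roi=np.zeros(d.shape,bool); roi[150:205,228:348]=1
m=roi&(P[...,2]>40)&(p.min(2)>130)
pts=[]
for u in range(236,344):
    v=np.where(m[:,u])[0]
    if len(v): pts.append((u,v.max()+.5))
w=ray(C,pts,50)[:,:2]
vx,vy,x0,y0=cv2.fitLine(w.astype(np.float32),cv2.DIST_HUBER,0,.1,.01).ravel()
n=np.array([vx,vy])*np.sign(vy); yaw=np.arctan2(-n[0],n[1]); ux=np.array([np.cos(yaw),np.sin(yaw)])
q=(w-[x0,y0])@ux; print('yaw',yaw,'resid',q.std())
v,u=np.where(roi&(P[...,2]>40)&(P[...,2]<58)); a=ray(C,np.c_[u,v],50)[:,:2]@n; lo,hi=a.min(),a.max(); print('len',hi-lo)
front=np.array([x0,y0]); mid=front+n*((lo+hi)/2-front@n); rack=mid+31*ux; print('rack from rail',rack)
for k in(-120,-72,-24): print(k,'rail pt',rack-24*ux+k*n)
print('mouth',rack-34*ux-24*n,'home',rack-14*ux-24*n)
c=np.array([516.3,-32.5])-rack; print('case in rack',c@ux,c@n)
s=observe(); print(np.round(s['eef_rot'],3),tcp_to_grasp)
E
```

```text
yaw 0.08229144 resid 0.7759977703195873
len 291.7300221720052
rack from rail [635.52393487 -11.94616684]
-120 rail pt [ 621.46898224 -133.51284322]
-72 rail pt [617.5234504  -85.67528066]
-24 rail pt [613.57791784 -37.83771619]
mouth [603.61175993 -38.65970215] home [623.54407766 -37.01573023]
case in rack -120.50997077226886 -10.684238535561636
[[-0.001  0.383  0.924]
 [-0.001  0.924 -0.383]
 [-1.    -0.001 -0.   ]] 154.70000000000002
```

```bash
python3 -m jog '[[21,-31,0,0,0,2.7],[21,-31,0,0,0,2.7],[21,-31,0,0,0,2.7],[21,-31,0,0,0,2.7],[21,-31,0,0,0,2.7],[21,-31,0,0,0,2.7],[21,-31,0,0,0,2.7],[21,-31,0,0,0,2.7],[21,-31,0,0,0,2.7],[21,-31,0,0,0,2.7]]' 1 40; python3 -m jog '[[21,-31,-10,0,0,0],[21,-31,-10,0,0,0],[21,-31,-10,0,0,0],[21,-31,-10,0,0,0],[21,-31,-10,0,0,0],[21,-31,-10,0,0,0],[21,-31,-10,0,0,0],[21,-31,0,0,0,0],[21,-31,0,0,0,0],[0,0,0,0,0,0]]'
```

```text
time: 0.93
tcp_pos: [412.4, 165.7, 400.5]
eef_rot: [[-0.003, -0.112, 0.994], [-0.004, 0.994, 0.112], [-1.0, -0.004, -0.003]]
ft_force: [2.0, 0.7, 0.3]
width: -0.2
time: 1.77
tcp_pos: [609.3, -135.7, 323.6]
eef_rot: [[-0.004, -0.11, 0.994], [-0.003, 0.994, 0.11], [-1.0, -0.003, -0.005]]
ft_force: [-1.1, 0.7, -0.2]
width: 0.0
```

```bash
python3 -m jog '[[11,2,-20,0,0,-1.6],[0,0,-20,0,0,0],[0,0,0,0,0,0]]'; python3 - <<'E'
from h import *
s=observe(); p,d=grab_frame('wrist'); C=cam('wrist',s); print(s['tcp_pos'],C[2])
cv2.imwrite('pics/w1.png',p[...,::-1]); P=cloud(C,d); np.savez('w1.npz',p=p,d=d,P=P)
K,R,o=C
def pix(X): q=K@(R.T@(np.array(X)-o)); return (q[:2]/q[2]).round()
for X in ([620,-133.5,50],[616,-86,50],[612.5,-38,50]): print(pix(X))
E
```

```text
time: 2.02
tcp_pos: [621.7, -137.7, 280.7]
eef_rot: [[-0.005, -0.076, 0.997], [-0.003, 0.997, 0.076], [-1.0, -0.003, -0.006]]
ft_force: [-0.5, 0.4, -0.3]
width: -0.2
[ 621.71115509 -137.70853263  280.72298104] [ 551.08413759 -142.4774276   248.73589873]
[285. 230.]
[355. 229.]
[425. 229.]
```

View pics/w1.png

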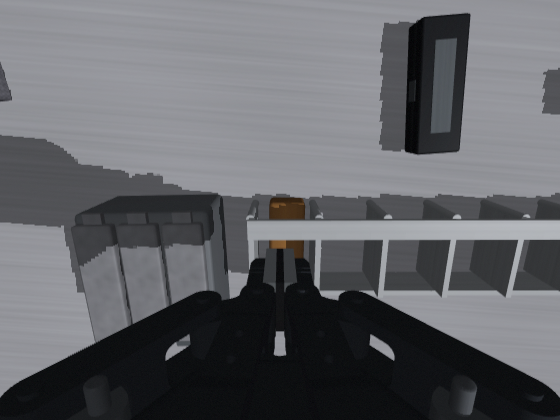

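The picture shows the rail at rows 221-238 and gap 1, with the wooden scraper in it, at column ~285. The projected rail point (285,230) lands on it, so the top-view estimate holds. Going down.

```bash
python3 -m jog '[[-1.5,3,-12,0,0,0],[0,0,-14,0,0,0],[0,0,-14,0,0,0],[0,0,-8,0,0,0],[0,0,-2,0,0,0],[0,0,-2,0,0,0],[0,0,0,0,0,0]]'
```

```text
time: 2.65
tcp_pos: [621.0, -133.1, 235.6]
eef_rot: [[0.001, -0.079, 0.997], [-0.004, 0.997, 0.079], [-1.0, -0.004, 0.001]]
ft_force: [0.6, -0.3, 0.3]
width: 0.1
```

```bash
python3 -m jog '[[0,0,-7,0,0,0],[0,0,-5,0,0,0],[0,0,-3,0,0,0],[0,0,-3,0,0,0],[0,0,-2,0,0,0]]'
```

```text
time: 3.07
tcp_pos: [621.3, -133.0, 223.5]
eef_rot: [[0.009, -0.079, 0.997], [-0.006, 0.997, 0.079], [-1.0, -0.007, 0.009]]
ft_force: [-6.9, 1.0, 12.1]
width: 0.1
```

Contact over gap 1 at about 12 N. Now I slide along to gap 2.

```bash
python3 -m jog '[[0,0,0,0,0,0],[-0.5,8,-0.5,0,0,0],[-0.7,8,-0.5,0,0,0],[-0.7,8,-0.5,0,0,0],[-0.7,8,-0.5,0,0,0],[-0.7,8,-0.5,0,0,0],[-0.7,8,-0.5,0,0,0],[0,1,-1,0,0,0]]'
```

```text
time: 3.73
tcp_pos: [618.6, -81.1, 223.4]
eef_rot: [[0.018, -0.077, 0.997], [-0.015, 0.997, 0.077], [-1.0, -0.016, 0.017]]
ft_force: [-6.3, -6.8, 18.2]
width: 0.2
```

```bash
python3 -m jog '[[-2,0,0,0.5,0.5,0],[-1,7,-0.5,0.4,0.5,0],[-1,7,-0.5,0.2,0.2,0],[-1,7,-0.5,0,0.1,0],[-1,7,-0.5,0,0.1,0],[-0.7,7,-0.5,0,0,0],[-0.5,6,-0.5,0,0,0],[0,1,-0.5,0,0,0]]'
```

```text
time: 4.4
tcp_pos: [613.8, -33.9, 223.5]
eef_rot: [[0.002, -0.076, 0.997], [-0.005, 0.997, 0.076], [-1.0, -0.005, 0.001]]
ft_force: [-1.6, -6.0, 9.3]
width: 0.1
```

Contact over gap 3 at 9 N, with the tip at y≈-35 inside that stretch. I hold for one row, lift, and go to the case's left side to shift and straighten it.

```bash
python3 -m jog '[[0,-2,-0.5,0,0,0],[0,-1,-0.5,0,0,0]]'; python3 -m jog '[[0,0,20,0,0,0],[0,0,20,0,0,0],[-10,5,20,0,0,0],[-20,10,0,0,0,0],[-20,10,0,0,0,0],[-20,10,0,0,0,0],[-15,10,0,0,0,0],[-6,6,0,0,0,0],[0,0,0,0,0,0]]'; python3 - <<'E'
from h import *
s=observe(); p,d=grab_frame('wrist'); C=cam('wrist',s); print(s['tcp_pos'],np.round(s['eef_rot'],3)[:,0])
P=cloud(C,d); cv2.imwrite('pics/w2.png',p[...,::-1])
p,d=grab_frame('top'); cv2.imwrite('pics/top2.png',p[...,::-1])
K,R,o=C
q=K@(R.T@(np.array([516.3,-32.5,24])-o)); print(q[:2]/q[2])
E
```

```text
time: 4.57
tcp_pos: [613.8, -34.1, 223.5]
eef_rot: [[0.002, -0.077, 0.997], [-0.003, 0.997, 0.077], [-1.0, -0.003, 0.002]]
ft_force: [-1.8, -2.5, 9.7]
width: 0.1
time: 5.32
tcp_pos: [517.2, 26.5, 280.8]
eef_rot: [[-0.009, -0.08, 0.997], [0.003, 0.997, 0.08], [-1.0, 0.004, -0.008]]
ft_force: [1.1, -0.5, 0.4]
width: 0.1
[517.17178725  26.49558872 280.80240547] [-0.009  0.003 -1.   ]
[200.13880769 213.96726715]
```

View pics/w2.png

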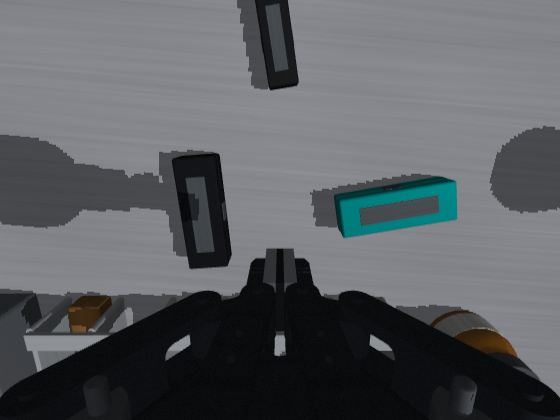

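The case is at (200,214) in the wrist view, as predicted, with the turquoise box clear to the right. I descend between them.

```bash
python3 -m jog '[[6,-6,-20,0,-0.5,0],[0,0,-20,0,0,0],[0,0,-20,0,0,0],[0,0,-20,0,0,0],[0,0,-12,0,0,0],[0,0,-4,0,0,0],[0,0,0,0,0,0]]'
```

```text
time: 6.0
tcp_pos: [532.9, 17.2, 180.6]
eef_rot: [[0.009, -0.078, 0.997], [0.002, 0.997, 0.077], [-1.0, 0.002, 0.009]]
ft_force: [-0.1, 0.4, -0.1]
width: 0.2
```

```bash
python3 -m jog '[[-8,-5,2,0,0.3,0],[0,-5,0,0,0.2,0],[0,-5,0,0,0,0],[0,-4,0,0,0,0],[0,-4,0,0,0,0],[0,-3,0,0,0,0],[0,-2,0,0,0,0],[0,-2,0,0,0,0],[0,0,0,0,0,0]]'; cat > look.py <<'E'
from h import *
import sys
rack=np.array([634.5,-12.]);yaw=.081;ux=np.array([np.cos(yaw),np.sin(yaw)]);n=np.array([-ux[1],ux[0]])
s=observe(); p,d=grab_frame('wrist'); C=cam('wrist',s); P=cloud(C,d)
cv2.imwrite('pics/%s.png'%sys.argv[1],p[...,::-1])
np.savez('w.npz',p=p,P=P)
xy=P[...,:2]-rack; X=xy@ux; Y=xy@n
m=(P[...,2]>17)&(P[...,2]<30)&(X<-20)&(X>-230)&(Y>-90)&(Y<45)&(p.max(2)<110)
nn,l,st,c=cv2.connectedComponentsWithStats(m.astype(np.uint8))
for i in range(1,nn):
    if st[i,4]<300: continue
    r=cv2.minAreaRect(np.c_[X[l==i],Y[l==i]].astype(np.float32)); print('rackframe centre',np.round(r[0],1),'size',np.round(r[1],1),'ang',round(r[2],1),'px',c[i].round())
print(s['time'],'tip in rack frame',((np.array(s['tcp_pos'])+173*np.array(s['eef_rot'])[:,0])[:2]-rack)@np.c_[ux,n])
E
python3 look.py w3
```

```text
time: 6.75
tcp_pos: [526.7, -17.1, 186.7]
eef_rot: [[0.006, -0.076, 0.997], [0.002, 0.997, 0.076], [-1.0, 0.002, 0.006]]
ft_force: [-1.0, -0.1, -0.5]
width: 0.2
rackframe centre [-128.9  -10.4] size [58.8 68.2] ang 87.8 px [221. 225.]
6.75 tip in rack frame [-106.85999529    3.96764105]
```

View pics/w3.png

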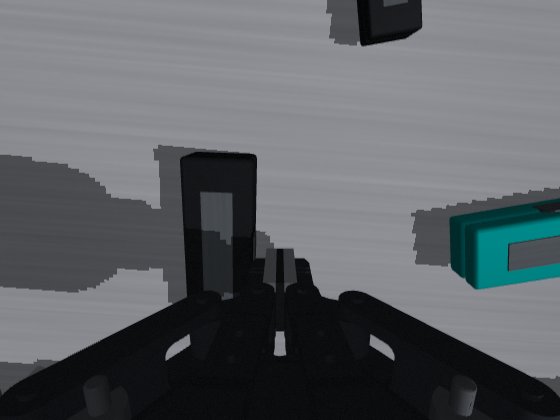

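The case is now nearly parallel to the gap. Its top edges are at columns ~183 and ~256 at row 180, and its rear edge is at row ~156. Casting those rays:

```bash
python3 - <<'E'
from h import *
rack=np.array([634.5,-12.]);yaw=.081;ux=np.array([np.cos(yaw),np.sin(yaw)]);n=np.array([-ux[1],ux[0]])
C=cam('wrist'); z=np.load('w.npz'); P=z['P'];p=z['p']
print((ray(C,[(183,180),(190,285),(256,180),(256,225),(220,156)],24)[:,:2]-rack)@np.c_[ux,n])
for r in (170,200,230): 
    h=P[r,150:290,2]; k=np.where((h>19)&(h<28))[0]+150; k=k[k<258]; print(r,k.min(),k.max(),(P[r,[k.min(),k.max()],:2]-rack)@n)
cc=P[140:180,215,:]; print(np.c_[np.arange(140,180,3),cc[::3].round(1)])
E
```

```text
[[-154.08690965  -36.2484978 ]
 [-103.55416636  -37.58723046]
 [-153.94177858   -4.93163759]
 [-133.52525664   -5.45347154]
 [-164.21618039  -19.78480831]]
170 180 253 [-38.23945093  -6.54257858]
200 182 253 [-38.23042559  -6.95436887]
230 184 252 [-38.91813585  -7.74497566]
[[ 1.400e+02  4.679e+02 -5.230e+01 -1.300e+00]
 [ 1.430e+02  4.695e+02 -5.250e+01 -2.200e+00]
 [ 1.460e+02  4.708e+02 -5.210e+01 -4.000e-01]
 [ 1.490e+02  4.724e+02 -5.240e+01 -1.900e+00]
 [ 1.520e+02  4.739e+02 -5.240e+01 -1.900e+00]
 [ 1.550e+02  4.739e+02 -4.990e+01  1.040e+01]
 [ 1.580e+02  4.738e+02 -4.770e+01  2.140e+01]
 [ 1.610e+02  4.749e+02 -4.750e+01  2.270e+01]
 [ 1.640e+02  4.761e+02 -4.740e+01  2.310e+01]
 [ 1.670e+02  4.777e+02 -4.760e+01  2.150e+01]
 [ 1.700e+02  4.788e+02 -4.740e+01  2.240e+01]
 [ 1.730e+02  4.801e+02 -4.750e+01  2.230e+01]
 [ 1.760e+02  4.815e+02 -4.750e+01  2.210e+01]
 [ 1.790e+02  4.828e+02 -4.750e+01  2.180e+01]]
```

Case centre is Y≈-22 and its angle ≈-1° in the rack frame, which is good against the -24 target. Now I retreat, lift, and go behind it.

```bash
python3 -m jog '[[0,8,0,0,0,0],[0,0,20,0,0,0],[0,0,25,0,0,0],[-10,-4,5,0,0,0],[-20,-10,0,0,0,0],[-20,-10,0,0,0,0],[-18,-10,0,0,0,0],[-10,-5,0,0,0,0],[-4,0,0,0,0,0],[0,0,0,0,0,0]]'
```

```text
time: 7.63
tcp_pos: [440.2, -43.9, 237.1]
eef_rot: [[0.004, -0.079, 0.997], [0.003, 0.997, 0.079], [-1.0, 0.003, 0.005]]
ft_force: [0.3, -0.7, -0.0]
width: -0.3
```

```bash
python3 -m jog '[[-2,-4,-18,0,0,0],[0,-1,-18,0,0,0],[0,0,-12,0,0,0],[0,0,-5,0,0,0],[0,0,0,0,0,0]]'
```

```text
time: 8.05
tcp_pos: [442.2, -47.4, 183.0]
eef_rot: [[0.011, -0.081, 0.997], [0.003, 0.997, 0.081], [-1.0, 0.002, 0.011]]
ft_force: [1.0, 0.3, 0.9]
width: 0.3
```

```bash
python3 -m jog '[[2,-3,1,0,0.5,0],[6,0.5,0,0,0.2,0],[6,0.5,0,0,0,0],[6,0.5,0,0,0,0],[6,0.5,0,0,0,0],[6,0.5,0,0,0,0],[6,0.5,0,0,0,0],[4,0.3,0,0,0,0],[0,0,0,0,0,0]]'; python3 look.py w4
```

```text
time: 8.8
tcp_pos: [492.1, -46.4, 186.6]
eef_rot: [[0.002, -0.082, 0.997], [0.003, 0.997, 0.082], [-1.0, 0.003, 0.002]]
ft_force: [-0.2, -0.1, -0.2]
width: 0.3
rackframe centre [-154.   -21.4] size [ 5.5 27.3] ang 0.2 px [279. 259.]
8.8 tip in rack frame [-144.37012884  -22.20290135]
```

View pics/w4.png

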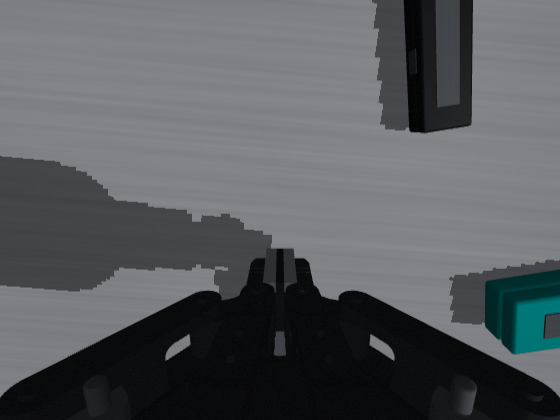

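The gripper hides the case from the wrist camera (only the small box and the turquoise one show), so I check from the fixed cameras.

```bash
cat > ext.py <<'E'
from h import *
import sys
rack=np.array([634.5,-12.]);yaw=.081;ux=np.array([np.cos(yaw),np.sin(yaw)]);n=np.array([-ux[1],ux[0]])
for nm in ('top','side'):
    p,d=grab_frame(nm); C=cam(nm); P=cloud(C,d); X=(P[...,:2]-rack)@ux; Y=(P[...,:2]-rack)@n
    m=(P[...,2]>19)&(P[...,2]<29)&(X<5)&(X>-135)&(Y>-46)&(Y<0)&(p.max(2)<120)
    nn,l,st,c=cv2.connectedComponentsWithStats(m.astype(np.uint8))
    if nn>1:
        i=1+st[1:,4].argmax(); a=np.c_[X[l==i],Y[l==i]]
        r=cv2.minAreaRect(a.astype(np.float32)); print(nm,st[i],'centre',np.round(r[0],1),'size',np.round(r[1],1),'ang',round(r[2],1),'X',a[:,0].min().round(1),a[:,0].max().round(1),'Y',a[:,1].min().round(1),a[:,1].max().round(1))
    q=p[140:290,220:410] if nm=='top' else p[150:290,220:410]
    cv2.imwrite(f'pics/{sys.argv[1]}_{nm}.png',np.clip(cv2.resize(q,None,fx=2.1,fy=2.1,interpolation=2)*1.5,0,255).astype(np.uint8)[...,::-1])
a=[cv2.imread(f'pics/{sys.argv[1]}_{k}.png') for k in('top','side')]; h=min(x.shape[0] for x in a)
cv2.imwrite(f'pics/{sys.argv[1]}.png',np.hstack([x[:h] for x in a]))
E
python3 ext.py e1
```

```text
side [283 222  37  16 295] centre [-88.2 -25.7] size [32.6 89.6] ang 89.6 X -133.0 -43.5 Y -42.2 -9.5
```

View pics/e1.png

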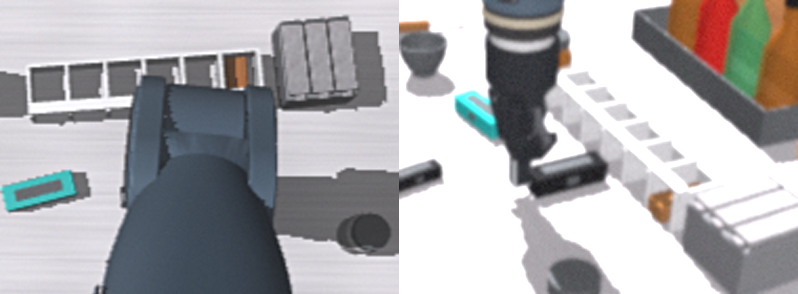

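In the side view the case is whole, centred at (-88,-26) in the rack frame and square to it. I push on.

```bash
python3 -m jog '[[5,0.2,0,0,0,0],[6,0.4,-0.3,0,0,0],[6,0.4,-0.3,0,0,0],[6,0.4,-0.3,0,0,0],[6,0.4,0,0,0,0],[0,0,0,0,0,0]]'; python3 ext.py e2; python3 -c "
from look import *" x
```

```text
time: 9.45
tcp_pos: [521.9, -44.5, 185.6]
eef_rot: [[-0.0, -0.081, 0.997], [0.003, 0.997, 0.081], [-1.0, 0.003, 0.0]]
ft_force: [0.6, 0.1, 0.2]
width: 0.2
side [285 219  42  17 307] centre [-67.4 -23.3] size [117.  39.] ang 1.9 X -125.9 -9.5 Y -42.5 -2.4
rackframe centre [-125.9  -21.8] size [ 5.7 27.1] ang 0.7 px [280. 260.]
9.55 tip in rack frame [-116.21467356  -22.59060476]
```

```bash
python3 -m jog '[[5,0.3,0,0,0,0],[5,0.3,0,0,0,0],[5,0.3,0,0,0,0],[5,0.3,0,0,0,0],[5,0.3,0,0,0,0],[5,0.3,0,0,0,0],[4,0.3,0,0,0,0],[0,0,0,0,0,0]]'; python3 -m jog '[[3,0.2,0,0,0,0],[2,0.2,0,0,0,0],[2,0.2,0,0,0,0]]'
```

```text
time: 10.27
tcp_pos: [557.4, -42.2, 185.3]
eef_rot: [[-0.003, -0.081, 0.997], [0.003, 0.997, 0.081], [-1.0, 0.004, -0.002]]
ft_force: [-0.5, -0.0, 0.5]
width: -0.0
time: 10.52
tcp_pos: [564.7, -41.5, 185.1]
eef_rot: [[-0.004, -0.081, 0.997], [0.003, 0.997, 0.081], [-1.0, 0.004, -0.003]]
ft_force: [-0.8, 0.4, 0.7]
width: -0.2
```

```bash
python3 -m jog '[[1.5,0.1,0,0,0,0],[1.5,0.1,0,0,0,0]]'; python3 -m jog '[[1.5,0.1,0,0,0,0],[1,0.1,0,0,0,0]]'
```

```text
time: 10.68
tcp_pos: [567.9, -41.3, 185.1]
eef_rot: [[-0.004, -0.081, 0.997], [0.003, 0.997, 0.081], [-1.0, 0.004, -0.003]]
ft_force: [-1.1, -0.1, 0.2]
width: 0.2
time: 10.85
tcp_pos: [569.5, -41.1, 184.9]
eef_rot: [[-0.007, -0.081, 0.997], [0.003, 0.997, 0.081], [-1.0, 0.004, -0.006]]
ft_force: [-6.8, -1.0, 3.8]
width: 0.4
```

The force rises to 7 N at the expected place, so the case is against the bar. I give it one more gentle nudge, back away, rise, and look.

```bash
python3 -m jog '[[0.7,0,0,0,0,0]]'; python3 -m jog '[[-8,-0.6,0,0,0,0],[-15,-1,0,0,0,0],[-20,-1,10,0,0,0],[-20,0,25,0,0,0],[-20,0,30,0,0,0],[-15,0,30,0,0,0],[-10,0,20,0,0,0],[0,30,0,0,0,0],[0,30,0,0,0,0],[0,30,0,0,0,0]]'; python3 -m jog '[[-5,35,5,0,0,0],[-5,35,5,0,0,0],[-5,35,0,0,0,0],[-5,35,0,0,0,0],[0,0,0,0,0,0]]'; python3 ext.py e3
```

```text
time: 10.93
tcp_pos: [569.7, -41.1, 184.8]
eef_rot: [[-0.008, -0.081, 0.997], [0.003, 0.997, 0.081], [-1.0, 0.004, -0.008]]
ft_force: [-4.0, -0.0, 2.3]
width: -0.1
time: 11.77
tcp_pos: [453.9, 44.1, 304.6]
eef_rot: [[0.0, -0.072, 0.997], [0.003, 0.997, 0.072], [-1.0, 0.003, 0.001]]
ft_force: [0.6, -0.0, 1.2]
width: 0.1
time: 12.18
tcp_pos: [431.1, 193.0, 317.0]
eef_rot: [[0.009, -0.072, 0.997], [0.008, 0.997, 0.072], [-1.0, 0.008, 0.01]]
ft_force: [0.4, -0.2, 0.0]
width: -0.3
top [292 190  13  13 147] centre [-43.6 -23.1] size [32.  32.7] ang 85.9 X -59.2 -26.3 Y -39.5 -7.3
side [309 218  18  13 160] centre [-32.  -21.3] size [51.4 41.5] ang 0.5 X -57.8 -6.5 Y -42.3 -0.5
```

View pics/e3.png

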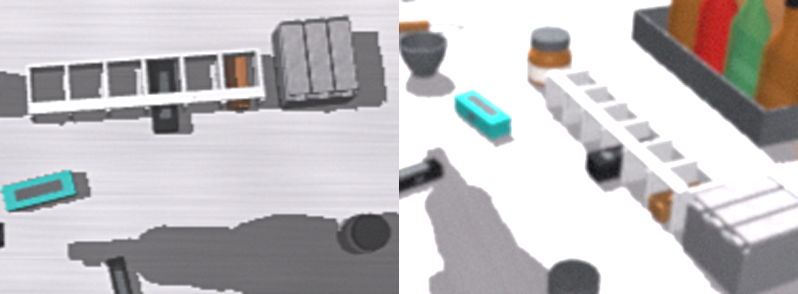

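The case sits in the third gap from the caddy. Its rear end is at X≈-58 to -59 (target -59), its centre is at Y≈-23, and nothing else has moved visibly. Handing in.

```bash
python3 -c "
from bench import *
print(close_job())"
```

```text
the job is handed in; nothing more can be done
None
```

I handed the job in at about 12 s. The case is home in the third gap from the caddy's end, and no verdict was reported.

- **Rail:** The caddy stands at the rack's -y end. I ran the shut fingertips along the front rail over gaps 1, 2 and 3 in that order, feeling about 12, 18 and 9 N. The tool tilted about 1° during the slide, so the tip was roughly 6 mm off the rail's centreline at gap 2, and I corrected this before gap 3.
- **Case:** I squared up the large black case with a sideways push. I then pushed it end first into the third gap until the force rose to about 7 N against the back bar. It was never gripped or lifted.

**Last checks:**
- **Along the gap:** The top and side cameras put the case's rear end at rack x -59 and -58 mm, against -59 mm when home.
- **Across the gap:** The top view gives y of about -23 mm, against -24 mm. The side view gave -21 mm, but its mask also caught part of the rack, so I trusted the top view.
- **Bystanders:** No bystander in the final cropped pictures (scraper, jar, cup, shaker) looked moved. I did not measure any of them again, and the brush and spatula were mostly or wholly outside those crops.
- **Arm:** It ended well clear of everything.

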